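# Show the helper which grinding wheel goes on which spindle

## Task

Press the yellow call button right down and let it up again to call the helper. Then point with the fingertips, from just above (about 3 cm) and without touching, at the middle of the red-brown grinding wheel lying on the bench and stay there for two full seconds, then point in the same way for two full seconds at the tip of the bare spindle on the green grinder, and finish still pointing at it. Do not point at the other wheels or at the spindle that already carries a wheel, and do not touch or move the wheels, the grinder or the other things on the bench.

Things in the scene. Friction and masses are not known exactly. Their poses are not given: they have to be found in the camera images.
- brown_wheel: Red-brown loose grinding wheel lying flat on the bench, diameter 100 mm, 21 mm thick including a round paper label (48 mm) on top, with a dark bore mark (20 mm) at the centre; 0.35 kg. Origin: centre of its underside, z up.
- green_wheel: Green loose grinding wheel lying flat on the bench, diameter 100 mm, 21 mm thick including a round paper label (48 mm) on top, with a dark bore mark (20 mm) at the centre; 0.35 kg. Origin: centre of its underside, z up.
- white_wheel: White loose grinding wheel lying flat on the bench, diameter 100 mm, 21 mm thick including a round paper label (48 mm) on top, with a dark bore mark (20 mm) at the centre; 0.35 kg. Origin: centre of its underside, z up.
- brown_wheel_top (a point): Centre of the brown wheel's upper face, 21 mm above the bench.
- green_wheel_top (a point): Centre of the green wheel's upper face.
- white_wheel_top (a point): Centre of the white wheel's upper face.
- grinder: Flat grinder fixed to the bench: green housing 300 (its x) x 170 (its y) x 91 mm high, with two upright spindles 140 mm apart along its x axis, 70 mm either side of its middle. Origin: centre of its underside, z up. Which end has the bare spindle varies.
- bare_spindle: The grinder's bare upright spindle: steel flange 60 mm across, 10 mm thick, and a threaded stud 18 mm across, rising 50 mm above the housing. Origin: centre of the flange's underside, z up.
- bare_spindle_tip (a point): Top end of the bare stud, 140 mm above the bench.
- fitted_spindle: The grinder's other spindle, already carrying a black wheel 100 mm across with a brass nut; its stud also rises 50 mm above the housing. Origin: centre of its flange's underside, z up.
- fitted_spindle_tip (a point): Top end of the fitted spindle's stud, 140 mm above the bench.
- call_box: Grey box 80 x 80 x 30 mm fixed to the bench, carrying the call button in a black housing. Origin: centre of its underside, z up.
- call_button_top (a point): Centre of the top face of the yellow call button (32 mm across); 52 mm above the bench when up, standing 10 mm proud of its round black housing (48 mm across); press straight down with closed fingers.
- call_button (a joint): Travel of the call button in m: 0 up, 0.006 fully down; springs back by itself; fully down takes 4 N, and it counts as pressed beyond 0.004.
- oil_bottle: Loose amber oil bottle, 48 mm across, 110 mm tall, standing. Origin: centre of its underside, z up.
- dressing_stick: Loose dark grey dressing stick 150 (its x) x 25 x 25 mm lying on the bench. Origin: centre of its underside.
- spindle_nut: Loose round brass spindle nut: collar 36 mm across and 8 mm thick, with a 26 mm neck rising to 22 mm, standing on the bench. Origin: centre of its underside, z up.
Mind the look-alikes: they are no part of the job. What is shaped like the call_box but orange, purple or turquoise is not meant.

How it is judged:
On the way, in this order (a step that is already met when the one before it is completed fails the run):
1. the call button is pressed right down (value of joint call_button above 0.004 m), for 0.05 s.
2. the button is up again and the robot points at the middle of the brown wheel from just above for two seconds (value of joint call_button below 0.002 m and horizontal distance between the grasp point and brown_wheel_top below 0.03 m and z of the grasp point in the frame of brown_wheel_top between 0.02 and 0.1 m), for 2 s.
3. the robot points at the tip of the bare spindle from just above for two seconds (horizontal distance between the grasp point and bare_spindle_tip below 0.03 m and z of the grasp point in the frame of bare_spindle_tip between 0.02 and 0.1 m), for 2 s.
At the end, for the whole second after the job is handed in: The robot still points at the tip of the bare spindle: grasp point (about 19 mm behind the fingertips) within 30 mm sideways of the tip and 20 to 100 mm above it (the same window as over the brown wheel's middle). The button is up, no wheel has moved 10 mm and no bystander 20 mm (all of step 3 and value of joint call_button below 0.002 m and distance of each of brown_wheel, green_wheel, white_wheel from where it was at the start of the episode below 0.01 m and distance of each of oil_bottle, dressing_stick, spindle_nut from where it was at the start of the episode below 0.02 m); the robot touches nothing.
It fails at once if a loose wheel, the grinder or one of its spindles is touched (contact force between any of brown_wheel, green_wheel, white_wheel, grinder, bare_spindle, fitted_spindle and the arm above 0.3 N or contact force between any of brown_wheel, green_wheel, white_wheel, grinder, bare_spindle, fitted_spindle and the fingers above 0.3 N).
It fails at once if a wheel is lifted or moved 10 mm (distance of any of brown_wheel, green_wheel, white_wheel from where it was at the start of the episode above 0.01 m).
It fails at once if the oil bottle, dressing stick or spindle nut is touched or moved 20 mm (contact force between any of oil_bottle, dressing_stick, spindle_nut and the arm above 0.3 N or contact force between any of oil_bottle, dressing_stick, spindle_nut and the fingers above 0.3 N or distance of any of oil_bottle, dressing_stick, spindle_nut from where it was at the start of the episode above 0.02 m).
It fails at once if the robot points at another wheel or at the fitted spindle (grasp point within 30 mm sideways of its middle and less than 75 mm above it) ((horizontal distance between the grasp point and green_wheel_top below 0.03 m and z of the grasp point in the frame of green_wheel_top between -0.02 and 0.075 m) or (horizontal distance between the grasp point and white_wheel_top below 0.03 m and z of the grasp point in the frame of white_wheel_top between -0.02 and 0.075 m) or (horizontal distance between the grasp point and fitted_spindle_tip below 0.03 m and z of the grasp point in the frame of fitted_spindle_tip between -0.02 and 0.075 m)).
It also fails if it takes over 59 s, if anything falls off the work surface, if the arm or the gripper's body presses on something with over 40 N, if the wrist force passes 120 N, or if a joint passes its speed limit or range.

## Robot

A 6-joint arm with a two-finger parallel gripper is mounted at the origin on the work surface. World frame = base frame: x ahead of the robot, y to its left, z up, the work surface at z = 0. Lengths are in m, angles in rad, forces in N, time in s.
With the tool pointing down it reaches from about 0.25 to 0.8 m from the base axis. Payload 8.5 kg.
Tool frame: the origin (TCP) lies on the mounting face of the last link; the fingertips stand 173 mm ahead of it and the grasp point (between the pads) lies 155 mm ahead of it; z points along the fingers, y is the direction in which the jaws open and shut (so a half turn about z gives the same grasp; the last joint's range is limited). The gripper opens to 85 mm and grips with 20 to 120 N. Pads are 22 mm wide; open, the fingers measure 114 mm over their backs; the gripper's body (76 mm by 85 mm) begins 54 mm behind the grasp point. The pads swing forward as they close: fully open they stand 13 mm farther back than shut.
Start: joints at [-1.188, 0.238, -0.013, 1.319, 0, 1.571], TCP at [0.196, -0.487, 0.405] pointing down, gripper open.
Joint ranges: [-2.66, 2.66], [-1.03, 1.9], [-1.14, 1.46], [-1.82, 2.27], [-1.45, 1.34], [-3.14, 3.14]. Speed limits (rad/s): [2.22, 2.22, 2.79, 3.14, 3.14, 3.14].

## Interface

Orientations are given as a unit quaternion [w, x, y, z].
In Python, from cell import bot gives the robot as it stands.
- The arm moves only by the shell command python3 -m crank 'ROWS' [OPENING]. ROWS is JSON, one flat list of numbers, 4 for each row, row after row: the shift along the tool's x, y, z in cm, then the turn about the tool's z in rad. In form: [tx, ty, tz, spin, tx, ty, tz, spin, ...]. A call has 1 to 5 rows; each row is the pose to reach, as a shift and turn from the pose commanded when the call began, along the tool's axes at that moment; what a row does not reach only later rows make up. A row lasts 1/12 s, in which the tool goes at most 41.7 mm and 7.16 degrees, less where a joint would pass 70% of its speed; a pose out of reach is approached as far as the arm can. A call with a gripper value outside its range is refused whole. OPENING is the opening, from 0 (shut) to 1 (fully open), set as the call begins (- or left out, the last holds). The fingers move at their own pace and stop on an object; the grip force is fixed at half the most. Time passes only in rows, so rows that repeat a pose let the fingers close. It gives the time, the measured TCP pose, the force and the opening at its end, in the units of the state.
- bot.get_obs(): the state, without advancing time (a new reading comes with each control period).
- bot.snapshot(name): name is "scene" or "top" or "wrist"; returns the picture (400x640x3 uint8, red, green, blue); there is no depth.
- bot.get_calibration(name): a dict with "K" (3x3 intrinsics, pixels), "rvec" (rotation vector, rad) and "tvec" (3), from world to camera coordinates, as OpenCV has them. Camera axes: x right, y down, z forward; pixel columns grow to the right and rows downward; lengths in m; the calibration is good to about 2 mm. A picture is of the moment at which its call begins: read the wrist's pose just before it. get_calibration takes no time and is no camera call; for the wrist camera it gives the pose at the moment of the call.
- bot.job_done(): hands the job in, once; it reports no verdict.
Trained networks look in the newest picture that a camera, given by its name, has taken for a name from the list of things; names that differ only in an ending like _2 or _b are one class to them, and where a whole thing is asked for, a point or a joint stands for the part that bears it (a point fixed in the world has none). Each returns a list of dicts, best first, with "conf" (0 to 1); they miss things now and then, are a little off and sometimes report something else, mostly with a low value. They report only what shows in the picture. A call takes as long as a camera call. They do not tell look-alikes from the thing itself.
- bot.spot_in(thing, camera): "position" ([column, row] in pixels, amid what is visible of it).
- bot.outline_of(thing, camera): "mask" (400x640 bool, what is visible of it) and "position" ([column, row] in pixels, amid what is visible of it).
- bot.place_of(thing, camera): "position" ([column, row] in pixels: a listed point, or the origin of a listed thing).
The state is a dict: "clock": time; "joint_pos": joint angles; "joint_vel": joint speeds; "joint_efforts": joint torques, N m; "tool_pos": TCP position; "orientation": TCP orientation; "wrist_force": force on the tool from outside, world axes, zero at the start; "ft_torque": the same for the moment, N m; "opening": finger opening in m.
Only numpy, scipy, OpenCV 4.12 (cv2) and the standard library are available. Lean on these libraries where they do the work, as an engineer would, in place of code of your own. Each camera call takes 0.05 s, during which the arm holds its last target.

## Working session

There is one attempt and no reset: what is moved stays moved. The work goes in short steps, Python scripts to look and compute and a shell command to move; the robot and the scene stay as the last step left them, time stands still between calls to the robot, and variables do not carry over. Pictures are saved under pics/ and viewed, and the job is handed in when it is done.

```bash
ls; mkdir -p pics
python3 - <<'E'
from cell import bot
import cv2
o=bot.get_obs(); print(o['clock'],o['tool_pos'],o['orientation'],o['opening'])
for n in('top','scene'):
    im=bot.snapshot(n); cv2.imwrite(f'pics/{n}0.png',im[:,:,::-1])
E
```

```text
pics
0.0 [ 0.19604537 -0.48685101  0.40406628] [-7.07233552e-04  9.81737753e-01  1.90237924e-01 -1.31400666e-04] 0.08512695659855124
```

View pics/top0.png

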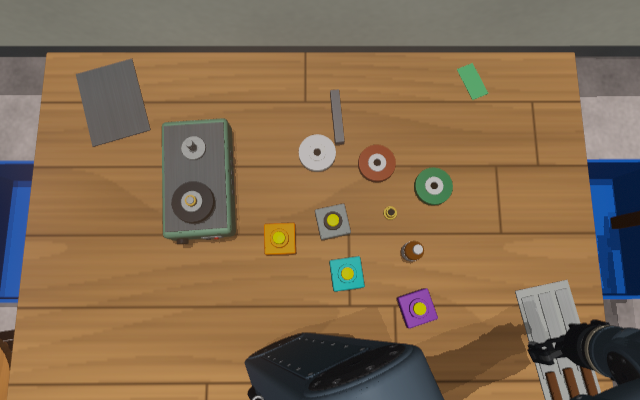

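View pics/scene0.png

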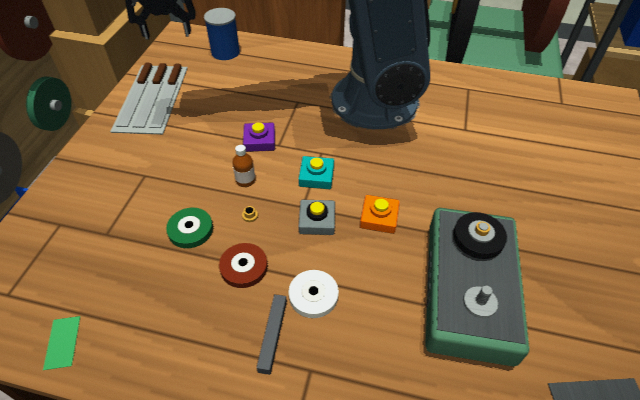

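The top view shows the grey call box at about (333,221), the brown wheel at (377,163), the bare stud at (193,147) and the fitted spindle at (191,201). The orange, turquoise and purple boxes are look-alikes. Next I'll turn these pixels into positions.

```bash
cat > h.py <<'E'
import numpy as np, cv2
from cell import bot
def cam(n):
    c=bot.get_calibration(n); K=np.array(c['K'],float);R=cv2.Rodrigues(np.array(c['rvec'],float))[0];t=np.array(c['tvec'],float).ravel()
    return K,R,t,c
def at_z(n,p,z):
    K,R,t,c=cam(n); d=R.T@np.linalg.inv(K)@np.array([p[0],p[1],1.]); o=-R.T@t
    return o+d*(z-o[2])/d[2]
def proj(n,P):
    K,R,t,c=cam(n); return cv2.projectPoints(np.array(P,float).reshape(-1,3),R,t,K,None)[0].reshape(-1,2)
E
python3 - <<'E'
from h import *
Z=dict(call_button_top=.052,brown_wheel_top=.021,green_wheel_top=.021,white_wheel_top=.021,bare_spindle_tip=.14,fitted_spindle_tip=.14,call_box=0,oil_bottle=0,dressing_stick=0,spindle_nut=0,grinder=0)
for n in('top','scene'):
    for k,z in Z.items():
        r=bot.place_of(k,n)
        for d in r[:4]: print(n,k,round(d['conf'],2),np.round(d['position'],1),np.round(at_z(n,d['position'],z),3))
E
```

```text
top call_button_top 0.7 [333.  217.9] [ 0.467 -0.055  0.052]
top call_button_top 0.7 [346.4 275.3] [ 0.323 -0.086  0.052]
top call_button_top 0.65 [278.7 235.4] [0.423 0.082 0.052]
top call_button_top 0.59 [417.4 308.1] [ 0.243 -0.259  0.052]
top brown_wheel_top 0.72 [375.8 162.3] [ 0.62  -0.171  0.021]
top green_wheel_top 0.65 [435.  184.8] [ 0.558 -0.326  0.021]
top white_wheel_top 0.91 [319.4 150. ] [ 0.654 -0.021  0.021]
top bare_spindle_tip 0.6 [188.6 143.9] [0.635 0.293 0.14 ]
top fitted_spindle_tip 0.87 [190.8 202.1] [0.493 0.281 0.14 ]
top call_box 0.93 [328.1 223.1] [ 0.46  -0.043  0.   ]
top call_box 0.78 [341.  273.9] [ 0.328 -0.076  0.   ]
top call_box 0.63 [278.3 238.8] [0.419 0.088 0.   ]
top call_box 0.6 [417.4 308.3] [ 0.24 -0.27  0.  ]
top oil_bottle 0.86 [408.2 251.9] [ 0.383 -0.252  0.   ]
top dressing_stick 0.65 [336.5 115.9] [ 0.757 -0.068  0.   ]
top dressing_stick 0.46 [409.  250.7] [ 0.387 -0.254  0.   ]
top spindle_nut 0.63 [388.9 212.6] [ 0.487 -0.205  0.   ]
top grinder 0.6 [203.5 182.3] [0.571 0.289 0.   ]
scene call_button_top 0.5 [254.7 125.2] [ 0.243 -0
[... 586 characters left out ...]
tted_spindle_tip 0.84 [484.1 224.7] [0.497 0.287 0.14 ]
scene fitted_spindle_tip 0.29 [311.2 297.4] [0.728 0.004 0.14 ]
scene call_box 0.96 [313.6 178.7] [ 0.339 -0.091  0.   ]
scene call_box 0.89 [379.5 215.3] [0.412 0.084 0.   ]
scene call_box 0.57 [257.1 141. ] [ 0.245 -0.269  0.   ]
scene oil_bottle 0.59 [245.9 182.2] [ 0.391 -0.249  0.   ]
scene oil_bottle 0.44 [248.7 214.7] [ 0.484 -0.209  0.   ]
scene dressing_stick 0.93 [270.9 331.2] [ 0.744 -0.073  0.   ]
scene dressing_stick 0.74 [480.9 222.9] [0.377 0.314 0.   ]
scene dressing_stick 0.6 [313.8 290.9] [ 0.639 -0.014  0.   ]
scene spindle_nut 0.7 [248.5 212.7] [ 0.479 -0.211 -0.   ]
scene grinder 0.83 [466. 293.] [0.568 0.289 0.   ]
```

```bash
cat >> h.py <<'E'
from scipy.spatial.transform import Rotation as Ro
def go(target_tcp, j6=None):
    o=bot.get_obs(); q=o['orientation']; R=Ro.from_quat([q[1],q[2],q[3],q[0]])
    s=R.inv().apply(np.array(target_tcp)-o['tool_pos'])*100
    print('t',round(o['clock'],2),'pos',np.round(o['tool_pos'],4),'zaxis',np.round(R.as_matrix()[:,2],3),'j',np.round(o['joint_pos'],2),'F',np.round(o['wrist_force'],1),'open',round(o['opening'],3))
    print('shift cm',np.round(s,2),'az target',round(np.arctan2(target_tcp[1],target_tcp[0]),3))
E
python3 - <<'E'
from h import *
for n,(x,y) in (('top',(333,220)),('scene',(317,209))):
    im=cv2.imread(f'pics/{n}0.png'); h=cv2.cvtColor(im,cv2.COLOR_BGR2HSV)
    m=cv2.inRange(h,(22,150,120),(35,255,255)); w=np.zeros_like(m); w[y-14:y+15,x-14:x+15]=1
    r,c=np.nonzero(m*w); p=((c.min()+c.max())/2,(r.min()+r.max())/2); print(n,len(r),(c.mean(),r.mean()),p,at_z(n,(c.mean(),r.mean()),.052))
    print(n,proj(n,[[.466,-.054,.052],[.6205,-.1705,.021],[.638,.292,.14],[.495,.284,.14]]).round(1).tolist())
    a=cv2.resize(im[120:230,150:260] if n=='top' else im[190:320,420:550],None,fx=5,fy=5,interpolation=cv2.INTER_CUBIC); cv2.imwrite(f'pics/{n}_z.png',a)
go([.466,-.053,.40])
E
```

```text
top 122 (np.float64(332.5), np.float64(219.60655737704917)) (np.float64(332.5), np.float64(220.0)) [ 0.46224007 -0.05330751  0.052     ]
top [[332.8, 218.1], [375.7, 161.9], [189.2, 142.7], [189.7, 201.3]]
scene 145 (np.float64(316.57241379310346), np.float64(207.60689655172413)) (np.float64(316.5), np.float64(208.0)) [ 0.46620866 -0.05208061  0.052     ]
scene [[315.7, 207.4], [243.4, 261.9], [485.0, 288.5], [482.6, 223.6]]
t 1.2 pos [ 0.1961 -0.487   0.4047] zaxis [ 0.  0. -1.] j [-1.19  0.24 -0.01  1.32  0.    1.57] F [ 0.  -0.4  0.9] open 0.086
shift cm [ 41.25 -30.17   0.47] az target -0.113
```

Run:
```python
import cv2,numpy as np
a=cv2.imread('pics/top_z.png');b=cv2.imread('pics/scene_z.png')
b=cv2.resize(b,(400,400));a=cv2.resize(a,(400,400));cv2.imwrite('pics/z.png',np.hstack([a,b]))
```

```text
(no output)
```

View pics/z.png

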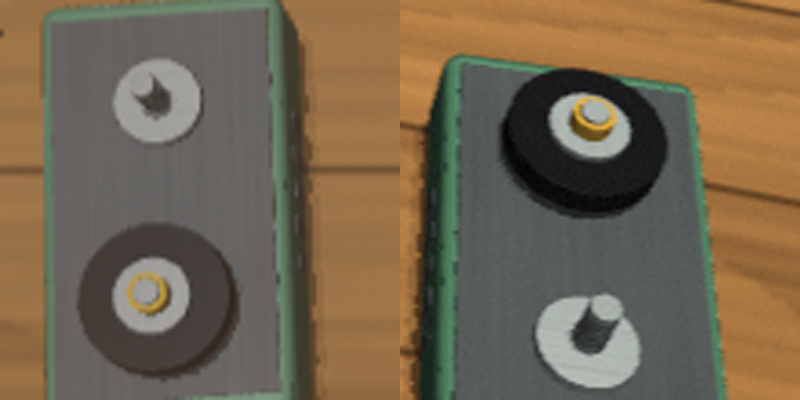

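The zoom shows the far spindle as a bare stud and the near one with the black wheel and brass nut. Both cameras agree to a few mm: button (0.464,-0.053), brown wheel (0.620,-0.170), bare tip (0.637,0.292). I'll move above the button with the fingers shut.

```bash
python3 -m crank '[3,-2.2,0,-0.09, 6,-4.4,0,-0.18, 9,-6.6,0,-0.27, 12,-8.8,0,-0.36, 15,-11,0,-0.45]' 0
python3 -c "
from h import *
go([.464,-.053,.40])"
```

```text
clock: 1.62
tool_pos: [0.2945, -0.3274, 0.4047]
orientation: [0.0, 0.914, 0.406, 0.0]
wrist_force: [1.0, -0.1, -0.3]
opening: 0.0254
t 1.62 pos [ 0.2945 -0.3274  0.4047] zaxis [ 0. -0. -1.] j [-0.84  0.09 -0.19  1.28  0.    1.47] F [ 1.  -0.1 -0.3] open 0.025
shift cm [31.73 -5.81  0.48] az target -0.114
```

```bash
python3 -m crank '[3.5,-0.6,0,-0.09, 7,-1.2,0,-0.18, 10.5,-1.8,0,-0.27, 14,-2.4,0,-0.36, 17,-3,0,-0.42]'
python3 -c "
from h import *
go([.464,-.053,.30])"
```

```text
clock: 2.03
tool_pos: [0.3871, -0.1811, 0.4049]
orientation: [0.0, 0.809, 0.588, 0.0]
wrist_force: [0.4, 0.4, 0.4]
opening: -0.0001
t 2.03 pos [ 0.3871 -0.1811  0.4049] zaxis [ 0.001 -0.    -1.   ] j [-0.44  0.07 -0.22  1.28  0.    1.45] F [0.4 0.4 0.4] open -0.0
shift cm [14.55  3.37 10.5 ] az target -0.114
```

```bash
python3 -m crank '[3.2,0.7,0,-0.07, 6.4,1.4,2,-0.14, 9.6,2.2,4,-0.21, 12.5,3,6,-0.25, 13.5,3.3,8,-0.25]'
python3 -m crank '[0,0,0,0, 0,0,0,0]'
python3 -c "
from h import *
go([.464,-.053,.235])
im=bot.snapshot('wrist');cv2.imwrite('pics/w1.png',im[:,:,::-1]);print(proj('wrist',[[.464,-.053,.052]]))"
```

```text
clock: 2.45
tool_pos: [0.4615, -0.0623, 0.3241]
orientation: [0.0, 0.729, 0.685, 0.001]
wrist_force: [-0.3, -0.3, -0.4]
opening: 0.0
clock: 2.62
tool_pos: [0.4596, -0.0645, 0.3241]
orientation: [-0.001, 0.73, 0.683, -0.001]
wrist_force: [-0.7, 0.2, 0.8]
opening: 0.0001
t 2.62 pos [ 0.4596 -0.0645  0.3241] zaxis [-0.003  0.    -1.   ] j [-0.14  0.18 -0.3   1.09 -0.    1.5 ] F [-0.7  0.2  0.8] open 0.0
shift cm [1.18 0.38 8.91] az target -0.114
[[331.55117011 189.71059581]]
```

View pics/w1.png

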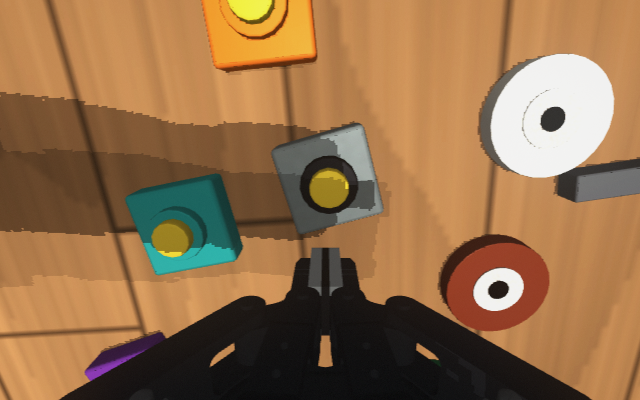

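In the wrist picture the grey box's button is at about (329,188), against (331.5,189.7) projected, so the estimate is good to 1–2 mm. Descending.

```bash
python3 -m crank '[1.2,0.4,2.5,0, 1.2,0.4,5,0, 1.2,0.4,7,0, 1.2,0.4,7.5,0, 1.2,0.4,7.5,0]'
python3 -m crank '[0,0,0,0, 0,0,0,0]'
python3 -c "
from h import *
go([.464,-.053,.217])"
```

```text
clock: 3.08
tool_pos: [0.4642, -0.0542, 0.2498]
orientation: [-0.0, 0.731, 0.682, -0.0]
wrist_force: [0.5, -0.4, 0.5]
opening: -0.0003
clock: 3.25
tool_pos: [0.4653, -0.0539, 0.2514]
orientation: [0.001, 0.731, 0.682, 0.001]
wrist_force: [0.7, -0.5, -0.0]
opening: -0.0002
t 3.25 pos [ 0.4653 -0.0539  0.2514] zaxis [ 0.003 -0.    -1.   ] j [-0.12  0.25 -0.42  0.9   0.    1.52] F [ 0.7 -0.5 -0. ] open -0.0
shift cm [ 0.08 -0.14  3.44] az target -0.114
```

```bash
python3 -m crank '[0,-0.1,1.2,0, 0,-0.1,2.2,0, 0,-0.1,2.8,0, 0,-0.1,3.1,0, 0,-0.1,3.1,0]'
python3 -m crank '[0,0,0,0, 0,0,0,0]'
python3 -c "
from h import *
go([.464,-.053,.217])"
```

```text
clock: 3.67
tool_pos: [0.4642, -0.0535, 0.2196]
orientation: [0.001, 0.731, 0.683, 0.0]
wrist_force: [-0.8, -0.6, 4.4]
opening: 0.0002
clock: 3.83
tool_pos: [0.4641, -0.0535, 0.2196]
orientation: [0.001, 0.731, 0.683, 0.0]
wrist_force: [-0.2, -2.1, 4.4]
opening: -0.0001
t 3.83 pos [ 0.4641 -0.0535  0.2196] zaxis [ 0.002 -0.    -1.   ] j [-0.11  0.28 -0.47  0.82 -0.    1.52] F [-0.2 -2.1  4.4] open -0.0
shift cm [ 0.04 -0.02  0.26] az target -0.114
```

```bash
python3 -m crank '[0,0,0.2,0, 0,0,0.2,0, 0,0,0.2,0]'
```

```text
clock: 4.08
tool_pos: [0.4641, -0.0534, 0.219]
orientation: [0.001, 0.731, 0.683, 0.001]
wrist_force: [-6.6, -1.5, 27.5]
opening: 0.0002
```

The force jumped to 27 N at 0.219 m, so the button is bottomed. Raising.

```bash
python3 -m crank '[0,0,-1.5,0, 0,0,-4,0, 0,0,-6.5,0, 0,0,-8,0, 0,0,-8,0]'
python3 -c "
from h import *
go([.6205,-.1705,.30])
im=bot.snapshot('wrist');cv2.imwrite('pics/w2.png',im[:,:,::-1]);print(proj('wrist',[[.464,-.053,.052],[.6205,-.1705,.021]]))"
```

```text
clock: 4.5
tool_pos: [0.4647, -0.0533, 0.2999]
orientation: [0.002, 0.731, 0.683, 0.002]
wrist_force: [0.3, 0.1, -0.2]
opening: 0.0003
t 4.5 pos [ 0.4647 -0.0533  0.2999] zaxis [ 0.005 -0.    -1.   ] j [-0.11  0.2  -0.34  1.02  0.    1.52] F [ 0.3  0.1 -0.2] open 0.0
shift cm [-10.63  16.34   0.07] az target -0.268
[[325.61327234 216.06989084]
 [505.97161976 314.4081204 ]]
```

View pics/w2.png

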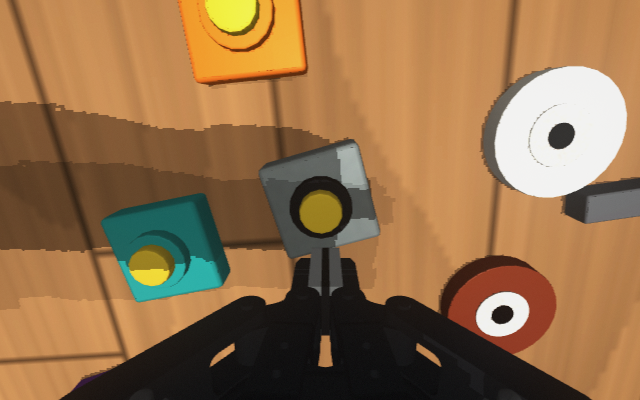

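The button is up again at about (321,213). The brown bore is at (502,314), against (506,314) predicted. Moving to the brown wheel at this height.

```bash
python3 -m crank '[-2.1,3.2,0,0, -4.2,6.4,0,0, -6.3,9.6,0,0, -8.4,12.8,0,0, -10.6,16.1,0,0]'
python3 -m crank '[0,0,0,0, 0,0,0,0]'
python3 -c "
from h import *
go([.6205,-.1705,.226])
bot.snapshot('wrist')
for d in bot.place_of('brown_wheel_top','wrist')[:2]: print(d['conf'],d['position'],at_z('wrist',d['position'],.021))"
```

```text
clock: 4.97
tool_pos: [0.618, -0.1709, 0.2952]
orientation: [-0.001, 0.731, 0.683, -0.0]
wrist_force: [1.0, -0.5, -0.1]
opening: 0.0
clock: 5.13
tool_pos: [0.6179, -0.1711, 0.294]
orientation: [-0.001, 0.731, 0.682, -0.001]
wrist_force: [-0.8, 0.6, -0.1]
opening: -0.0003
t 5.13 pos [ 0.6179 -0.1711  0.294 ] zaxis [-0.003  0.001 -1.   ] j [-0.27  0.49  0.08  1.17  0.    1.37] F [-0.8  0.6 -0.1] open -0.0
shift cm [0.07 0.28 6.8 ] az target -0.268
0.88 [326.7, 204.3] [ 0.61535875 -0.16924605  0.021     ]
0.62 [110.6, 60.3] [ 0.47126032 -0.05313028  0.021     ]
```

```bash
python3 -m crank '[0,0.1,2,0, 0,0.1,4,0, 0,0.1,5.5,0, 0,0.1,6.5,0, 0,0.1,6.5,0]'
for i in 1 2; do python3 -m crank '[0,0,0,0, 0,0,0,0, 0,0,0,0, 0,0,0,0, 0,0,0,0]'; done
python3 -c "
from h import *
go([.6205,-.1705,.226])
im=bot.snapshot('wrist');cv2.imwrite('pics/w3.png',im[:,:,::-1]);im=bot.snapshot('scene');cv2.imwrite('pics/s3.png',im[:,:,::-1])"
```

```text
clock: 5.65
tool_pos: [0.6166, -0.169, 0.2298]
orientation: [-0.002, 0.73, 0.683, -0.001]
wrist_force: [0.4, 0.7, 0.4]
opening: -0.0001
clock: 6.07
tool_pos: [0.6183, -0.1701, 0.2324]
orientation: [0.0, 0.731, 0.683, 0.0]
wrist_force: [0.1, 1.1, -0.1]
opening: 0.0001
clock: 6.48
tool_pos: [0.6181, -0.17, 0.2316]
orientation: [-0.0, 0.731, 0.683, -0.0]
wrist_force: [0.6, 0.3, 0.8]
opening: -0.0002
t 6.48 pos [ 0.6181 -0.17    0.2316] zaxis [-0.  0. -1.] j [-0.27  0.53 -0.02  1.02  0.    1.37] F [0.6 0.3 0.8] open -0.0
shift cm [-0.03  0.24  0.56] az target -0.268
```

View pics/s3.png

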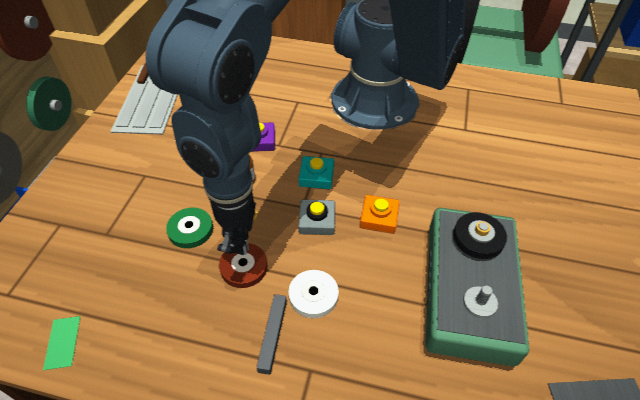

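View pics/w3.png

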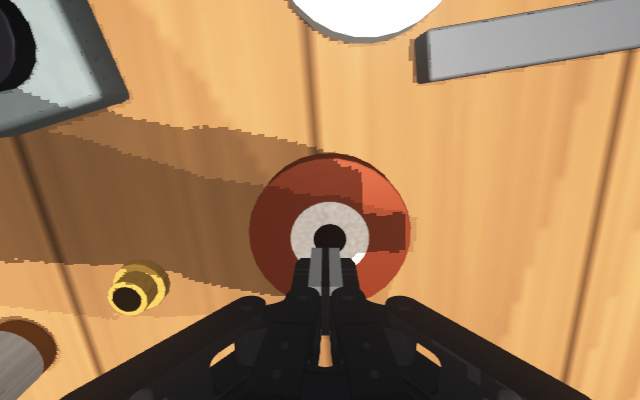

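The fingertips are above the dark bore at about (330,240) in the wrist picture, some 37 mm up. I'll lower 5 mm and hold for over two seconds.

```bash
python3 -m crank '[0,0.2,0.5,0, 0,0.2,0.5,0, 0,0.2,0.5,0, 0,0.2,0.5,0, 0,0.2,0.5,0]'
for i in 1 2 3 4 5 6; do python3 -m crank '[0,0,0,0, 0,0,0,0, 0,0,0,0, 0,0,0,0, 0,0,0,0]' | head -2; done
python3 -m crank '[0,0,-3,0, 0,0,-6,0, 0,0,-9,0, 0,0,-12,0, 0,0,-15,0]'
python3 -m crank '[0,0,-2,0, 0,0,-2,0]'
python3 -c "
from h import *
go([.637,.292,.40])"
```

```text
clock: 7.0
tool_pos: [0.6201, -0.1702, 0.2267]
orientation: [-0.0, 0.731, 0.683, 0.0]
wrist_force: [-0.1, -0.3, 0.3]
opening: -0.0003
clock: 7.42
tool_pos: [0.6201, -0.1702, 0.2268]
clock: 7.83
tool_pos: [0.6201, -0.1702, 0.2267]
clock: 8.25
tool_pos: [0.6201, -0.1702, 0.2267]
clock: 8.67
tool_pos: [0.6201, -0.1701, 0.2267]
clock: 9.08
tool_pos: [0.6201, -0.1702, 0.2267]
clock: 9.5
tool_pos: [0.6201, -0.1702, 0.2267]
clock: 9.92
tool_pos: [0.6198, -0.1701, 0.3782]
orientation: [-0.0, 0.731, 0.683, 0.0]
wrist_force: [0.8, -0.2, 1.3]
opening: 0.0003
clock: 10.08
tool_pos: [0.6206, -0.1703, 0.4018]
orientation: [0.003, 0.731, 0.683, 0.002]
wrist_force: [0.8, 0.6, -0.0]
opening: 0.0001
t 10.08 pos [ 0.6206 -0.1703  0.4018] zaxis [ 0.007 -0.002 -1.   ] j [-0.27  0.44  0.29  1.41  0.    1.37] F [ 0.8  0.6 -0. ] open 0.0
shift cm [46.23 -1.51  0.11] az target 0.43
```

```bash
python3 -m crank '[3.5,-0.1,0,0, 7,-0.2,0,0, 10.5,-0.3,0,0, 14,-0.5,0,0, 17.5,-0.6,0,0]'
python3 -m crank '[3.5,-0.1,0,0, 7,-0.2,0,0, 10.5,-0.3,0,0, 14,-0.5,0,0, 17.5,-0.6,0,0]'
python3 -m crank '[3,-0.1,0,0, 6,-0.2,0,0, 8,-0.3,0,0, 9.5,-0.3,0,0, 9.5,-0.3,0,0]'
python3 -m crank '[0,0,0,0, 0,0,0,0, 0,0,0,0]'
python3 -c "
from h import *
go([.637,.292,.344])
im=bot.snapshot('wrist');cv2.imwrite('pics/w4.png',im[:,:,::-1]);print(proj('wrist',[[.637,.292,.14]]))
for d in bot.place_of('bare_spindle_tip','wrist')[:2]: print(d['conf'],d['position'],at_z('wrist',d['position'],.14))"
```

```text
clock: 10.5
tool_pos: [0.6256, 0.0063, 0.396]
orientation: [-0.0, 0.731, 0.682, -0.0]
wrist_force: [0.8, -0.3, -0.1]
opening: -0.0
clock: 10.92
tool_pos: [0.6315, 0.1815, 0.396]
orientation: [-0.0, 0.731, 0.683, -0.0]
wrist_force: [1.2, -0.0, 0.6]
opening: -0.0
clock: 11.33
tool_pos: [0.6352, 0.2776, 0.3955]
orientation: [-0.0, 0.73, 0.684, -0.0]
wrist_force: [0.3, -0.2, -1.3]
opening: 0.0001
clock: 11.58
tool_pos: [0.6355, 0.2736, 0.3968]
orientation: [0.0, 0.731, 0.682, -0.0]
wrist_force: [-0.1, -0.5, 0.0]
opening: 0.0002
t 11.58 pos [0.6355 0.2736 0.3968] zaxis [-0. -0. -1.] j [ 0.41  0.54  0.44  1.47 -0.    2.05] F [-0.1 -0.5  0. ] open 0.0
shift cm [1.85 0.02 5.28] az target 0.43
[[327.2254438  187.50763804]]
0.78 [327.3, 180.5] [0.63744114 0.29732011 0.14      ]
```

View pics/w4.png

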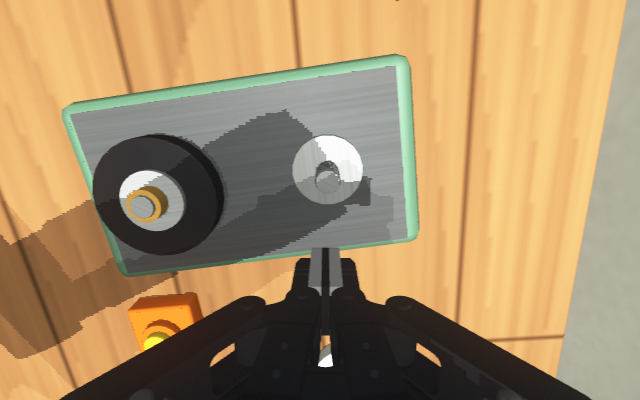

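The bare stud's end is at about (327,182), which gives roughly (0.637,0.295), consistent within 5 mm. The fitted spindle is well to the left at (145,205). I'll go over the tip and lower.

```bash
python3 -m crank '[1,0,0,0, 2,0,0,0, 2,0,1.5,0, 2,0,3,0, 2,0,4,0]'
python3 -m crank '[0,0,0.5,0, 0,0,0.8,0, 0,0,0.8,0, 0,0,0.8,0, 0,0,0.8,0]'
python3 -c "
from h import *
go([.637,.294,.344])
im=bot.snapshot('wrist');cv2.imwrite('pics/w5.png',im[:,:,::-1]);im=bot.snapshot('scene');cv2.imwrite('pics/s5.png',im[:,:,::-1])
for d in bot.place_of('bare_spindle_tip','wrist')[:2]: print(d['conf'],d['position'],at_z('wrist',d['position'],.14))"
```

```text
clock: 12.1
tool_pos: [0.6366, 0.2957, 0.3554]
orientation: [-0.0, 0.731, 0.683, -0.0]
wrist_force: [-0.3, 0.5, 0.3]
opening: 0.0004
clock: 12.52
tool_pos: [0.6369, 0.2948, 0.3496]
orientation: [0.0, 0.731, 0.683, 0.001]
wrist_force: [-0.1, -0.7, -0.0]
opening: -0.0
t 12.52 pos [0.6369 0.2948 0.3496] zaxis [ 0.001  0.001 -1.   ] j [0.43 0.57 0.37 1.37 0.   2.07] F [-0.1 -0.7 -0. ] open -0.0
shift cm [-0.08  0.01  0.56] az target 0.432
```

View pics/w5.png

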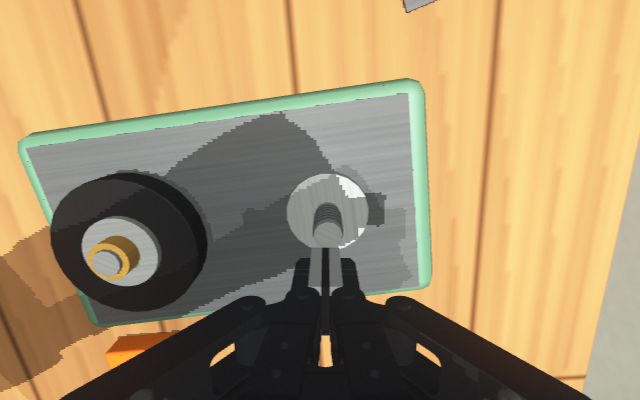

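View pics/s5.png

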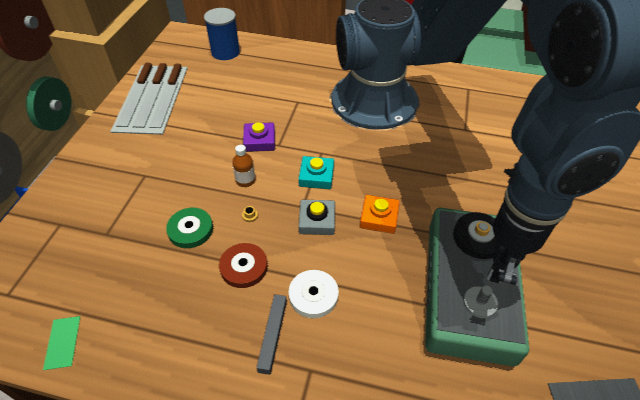

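The wrist picture shows the stud's end at about (328,232), just ahead of the fingertips. The scene view shows the fingers near (507,270) and the tip at (484,290). I'll check both numerically.

```bash
python3 -c "
from h import *
print(proj('scene',[[.637,.294,.14],[.637,.295,.1766],[.637,.295,.20]]).round(1).tolist(), proj('wrist',[[.637,.294,.14],[.637,.295,.1766]]).round(1).tolist(), at_z('wrist',(328,232),.14).round(4))
im=cv2.imread('pics/s5.png')[220:330,430:550];cv2.imwrite('pics/s5z.png',cv2.resize(im,None,fx=5,fy=5,interpolation=cv2.INTER_CUBIC))"
```

```text
[[486.2, 288.2], [492.7, 277.4], [496.8, 270.1]] [[327.5, 238.5], [327.9, 266.7]] [0.6376 0.2982 0.14  ]
```

View pics/s5z.png

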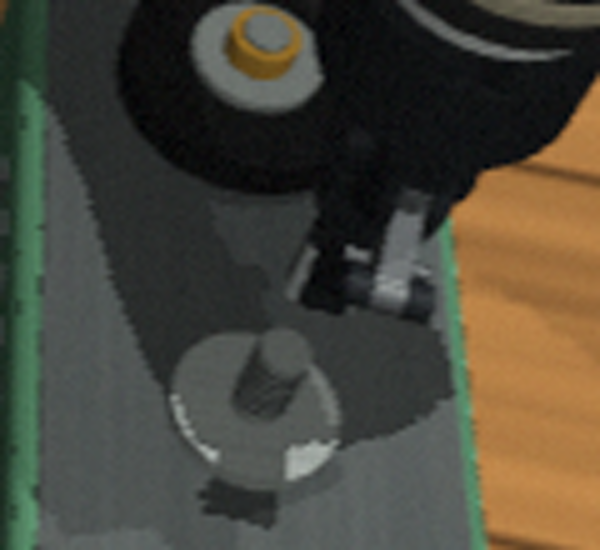

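The measured tip (487,289.6) matches its projection (486,288) to 2 mm, and the fingers are within a few mm of it. I'll nudge 2 mm, lower 4 mm, then hold for more than two seconds.

```bash
python3 -m crank '[0.1,0,0.2,0, 0.2,0,0.4,0, 0.2,0,0.4,0, 0.2,0,0.4,0, 0.2,0,0.4,0]'
for i in 1 2 3 4 5 6 7; do python3 -m crank '[0,0,0,0, 0,0,0,0, 0,0,0,0, 0,0,0,0, 0,0,0,0]' | head -2; done
python3 -c "
from h import *
go([.637,.295,.344])
for n in ('scene','top'):
    im=bot.snapshot(n); cv2.imwrite(f'pics/{n}6.png',im[:,:,::-1])
    for k in('brown_wheel_top','green_wheel_top','white_wheel_top'):
        for d in bot.place_of(k,n)[:1]: print(n,k,round(d['conf'],2),at_z(n,d['position'],.021).round(3))
"
```

```text
clock: 13.08
tool_pos: [0.6369, 0.2968, 0.3447]
orientation: [-0.0, 0.731, 0.683, -0.0]
wrist_force: [-0.5, 0.4, 0.5]
opening: 0.0001
clock: 13.5
tool_pos: [0.6369, 0.2968, 0.3448]
clock: 13.92
tool_pos: [0.6369, 0.2968, 0.3447]
clock: 14.33
tool_pos: [0.6369, 0.2967, 0.3447]
clock: 14.75
tool_pos: [0.6369, 0.2968, 0.3447]
clock: 15.17
tool_pos: [0.6369, 0.2968, 0.3447]
clock: 15.58
tool_pos: [0.6369, 0.2968, 0.3447]
clock: 16.0
tool_pos: [0.6369, 0.2967, 0.3447]
t 16.0 pos [0.6369 0.2967 0.3447] zaxis [-0.  0. -1.] j [0.44 0.57 0.36 1.36 0.   2.07] F [ 0.1 -0.7  0.5] open -0.0
shift cm [-0.17  0.02  0.07] az target 0.434
scene green_wheel_top 0.86 [ 0.558 -0.321  0.021]
scene white_wheel_top 0.86 [ 0.648 -0.014  0.021]
top brown_wheel_top 0.58 [ 0.623 -0.174  0.021]
top green_wheel_top 0.87 [ 0.558 -0.311  0.021]
top white_wheel_top 0.57 [ 0.642 -0.016  0.021]
```

View pics/top6.png

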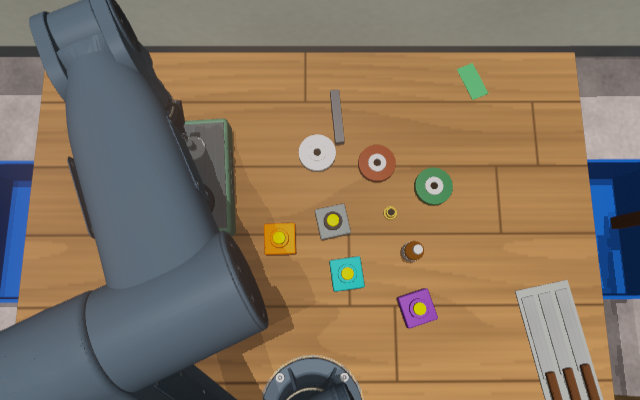

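The wheels are at the same pixels as at the start: brown (377,163), green (434,186), white (317,153). The nut, bottle and stick haven't moved either, and the arm is holding over the bare spindle. Handing in.

```bash
python3 -c "
from cell import bot
print(bot.job_done()); o=bot.get_obs(); print(o['clock'],o['tool_pos'],o['wrist_force'])"
```

```text
the job is handed in; nothing more can be done
None
the job is handed in; nothing more can be done
```

I carried out all three steps and handed the job in at about 16.3 s of the 59 s allowed. No verdict is reported, so the results below are from my own checks.

- **Call button:** I pressed the yellow button on the grey box until the force jumped to 27 N, well past the 4 N that full travel takes. I then raised the arm, and the wrist picture showed the button up again.
- **Brown wheel:** I held the grasp point about 51 mm above the middle of the wheel for 2.5 s after the last small adjustment. The fingertips were about 3 cm above it.
- **Bare spindle:** I held the grasp point about 50 mm above the tip and within about 5 mm sideways for 2.9 s. The arm was still pointing there when I handed in.

**Last checks:**
- The wrist force was about 0, so the arm was touching nothing.
- In the top picture the wheels, nut, bottle and stick were where they started.

**Disagreements:**
- The cameras differed by up to 5 mm on the bare tip and up to 4 mm on the button; both are well inside the 30 mm sideways window and the button's own width.
- In the final check the network missed the brown wheel in the scene picture, and it put the green and white wheels up to about 15 mm from its first readings. I took that as network error, because by eye all three wheels were at the same pixels as at the start.

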